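Close the locking stop on the green rubbing stone

TASK

The larger, grey-green rubbing stone lies loose in its wooden holder and has to be held for dressing. On that holder squeeze the orange lock tab towards the black fin and, keeping it squeezed, slide the stop along until the stone sits snugly between the stop and the dark end block; then let go so that the tab springs back out and locks the stop. Leave the stop of the other holder, with the smaller reddish stone, as it is.

Things in the scene. Friction and masses are not known exactly. Their poses are not given: they have to be found in the camera images.
- green_stone: Grey-green rubbing stone, a loose block 101 x 41 x 25 mm, 0.2 to 0.4 kg, lying flat and lengthwise in its holder, 4 to 18 mm short of the end block. Origin: centre of its underside, 14 mm above the desk; its own y axis is its long axis. Whether its holder or the like one with the reddish stone stands left varies.
- green_holder: Its holder: honey-coloured board 280 x 90 x 14 mm fixed to the desk, with two steel guide strips (tops 24 mm above the desk) beside stone and stop. Dark end block, 36 mm high, at the end away from the robot. Origin: centre of the board's underside; x lengthwise towards the end block, whose inner face is at x = +118 mm.
- green_grip (a point): Pinch point on that holder's stop, 70 mm above the desk, midway between black fin and squeezed orange tab; both are 30 mm long in x, tops 86 mm above the desk. x: sliding direction, to the stone; y: pinch direction. Outer faces: fin (fixed) y = -18 mm; tab +26 mm, squeezed +18. Below, a carriage 50 x 68 mm, top 36 mm above the desk; its front, which meets the stone, at x = +25 mm.
- green_stop (a joint): Position of that stop along its holder in m, growing towards the stone, 0 to 0.100; starts at 0, locked. Reads 0.080 when the stone is snug between stop and end block. The tab's pawl drops between lock pins 16 mm apart (at 0, 0.016, ... 0.080, each with 4 mm of play either way), so it holds 40 N unless the tab is squeezed; then it slides with 1 N, 2 N more when it pushes the stone.
- green_tab (a joint): Travel of that stop's orange lock tab in m: 0 released (locked), 0.008 fully squeezed against its stop pin; unlocked beyond 0.005. It springs back by itself; the spring takes 8 N at first and 13 N fully squeezed, so grip with 20 to 40 N.
- red_grip (a point): The same pinch point on the stop of the other holder, the one with the reddish stone (84 x 36 x 20 mm). Not to be moved.
Things that resemble listed ones, but are neither listed nor needed, are in the scene too. Leave any purple or yellow look-alike of the green_stone alone.

How it is judged:
On the way, in this order (a step that is already met when the one before it is completed fails the run):
1. the lock tab is squeezed while the stop is still short of the stone (value of joint green_tab above 0.005 m and value of joint green_stop below 0.03 m), for 0.2 s.
2. with the tab still squeezed the stop has come up to the stone (value of joint green_tab above 0.004 m and value of joint green_stop above 0.067 m), for 0.1 s.
At the end, for the whole second after the job is handed in: The green stone lies flat in its holder between stop and end block, with at most 13 mm of play in all; the stop's tab has sprung back (under 2 mm of travel) so that it is locked, and the stone is at rest (value of joint green_stop between 0.067 and 0.09 m and x of green_stone in the frame of green_grip between 0.065 and 0.0875 m and y of green_stone in the frame of green_grip between -0.012 and 0.012 m and height (world z) of green_stone below 0.02 m and angle between green_stone's own z axis and vertical below 0.1 rad and value of joint green_tab below 0.002 m and linear speed of green_stone below 0.02 m/s); the robot touches nothing.
It fails at once if the other holder's stop was moved by more than 8 mm (distance of red_grip from where it was at the start of the episode above 0.008 m).
It also fails if it takes over 32 s, if anything falls off the work surface, if the arm or the gripper's body presses on something with over 40 N, if the wrist force passes 120 N, or if a joint passes its speed limit or range.

ROBOT

A 6-joint arm with a two-finger parallel gripper is mounted at the origin on a cart in front of the work surface, level with it; the furniture and walls round the work are solid. World frame = base frame: x ahead of the robot, y to its left, z up, the work surface at z = 0. Lengths are in m, angles in rad, forces in N, time in s.
With the tool pointing down it reaches from about 0.4 to 0.825 m from the base axis. Payload 7 kg.
Tool frame: the origin (TCP) lies at the very end of the fingers, on their centre line; the grasp point (between the pads) lies r.grasp_offset behind it (r.grasp_offset is the distance from the TCP to the grasp point, in m); z points along the fingers, y is the line along which they close (so a half turn about z gives the same grasp; the last joint's range is limited). The gripper opens to 88 mm and grips with 3 to 60 N. Pads are 19 mm wide; open, the fingers measure 130 mm over their backs; the gripper's body (78 mm by 193 mm) begins 47 mm behind the grasp point.
Start: joints at [1.511, 0.359, 0.012, 0, -1.224, -0.288], TCP at [0.23, 0.635, 0.227] pointing down, gripper open.
Joint ranges: [-3.07, 3.07], [-1.43, 2.12], [-1.02, 1.25], [-3.03, 1.67], [-3.05, -0], [-3.03, 3.03]. Speed limits (rad/s): [2.39, 2.39, 3.01, 3.14, 3.14, 3.14].

INTERFACE

Orientations are given as a 3x3 rotation matrix whose columns are the frame's x, y, z axes.
In Python, from workcell import r gives the robot as it stands. The module is installed in compiled form; this text tells all that it offers.
- The arm moves only by the tool apply_moves, never from a script. Its arguments are lists of equal length, an entry for each row: "offset": the shift along the tool's x, y, z in mm, a list of three; "roll": the turn about the tool's z in degrees. A call has 1 to 12 rows; each row shifts and turns the commanded pose from where the row before left it, along the tool's axes as they then stand; what a row does not reach is not made up. A row lasts 1/12 s, in which the tool goes at most 41.7 mm and 7.16 degrees, less where a joint would pass 70% of its speed; a pose out of reach is approached as far as the arm can. A call with a gripper value outside its range is refused whole. "grip" is the finger opening in mm, from 0 to 87.6, set as the call begins (left out, the last holds). The fingers move at their own pace and stop on an object; the grip force is fixed at half the most. Time passes only in rows, so rows that do not move let the fingers close. It gives the time, the measured TCP pose, the force, the opening and the grip force at its end, in the units of the state.
- r.sense(): the state, without advancing time (a new reading comes with each control period).
- r.camera(name): name is "scene" or "top"; returns the picture (480x640x3 uint8, red, green, blue); there is no depth.
- r.camera_info(name): a dict with "K" (3x3 intrinsics, pixels), "cam_to_world" (4x4, takes a point from camera to world coordinates). Camera axes: x right, y up, looking along -z (the intrinsics and any distortion apply to the point x, -y, -z); pixel columns grow to the right and rows downward; lengths in m; the calibration is good to about 2 mm. A picture is of the moment at which its call begins. camera_info takes no time and is no camera call.
- r.job_done(): hands the job in; it is judged then, once.
The state is a dict: "time_s": time; "joints": joint angles; "dq": joint speeds; "effort": joint torques, N m; "ee_pos": TCP position; "tcp_rot": TCP orientation; "wrist_force": force on the tool from outside, world axes, zero at the start; "wrist_torque": the same for the moment, N m; "grip_width": opening from 0.0 (shut) to 1.0 (fully open); "gripper_force": force on a finger pad.
Only numpy, scipy, OpenCV 4.12 (cv2) and the standard library are available. Lean on these libraries where they do the work, as an engineer would, in place of code of your own. Each camera call takes 0.05 s, during which the arm holds its last target. There are 200 camera calls.

## Working session

There is one attempt and no reset: what is moved stays moved. The work goes in short steps, Python scripts to look and compute and a tool call to move; the robot and the scene stay as the last step left them, time stands still between calls to the robot, and variables do not carry over. Pictures are saved under pics/ and viewed, at most 10 in all, crops included, and the job is handed in when it is done.

Besides the shell and the picture viewer there is one more tool, called after "Emit:" as name(argument=value, ...) on one line, values as JSON. apply_moves: Moves the arm, as the interface text tells. Its arguments: {"type":"object","properties":{"offset":{"type":"array"},"roll":{"type":"array"},"grip":{"type":"number"}},"required":["offset","roll"]}

```bash
mkdir -p pics; cat > h.py <<'E'
import numpy as np, cv2
from workcell import r
def ray(name,u,v):
    i=r.camera_info(name);K=np.array(i["K"]);T=np.array(i["cam_to_world"])
    p=np.linalg.solve(K,[u,v,1.]);d=T[:3,:3]@[p[0],-p[1],-p[2]];return T[:3,3],d
def onz(name,u,v,z):
    o,d=ray(name,u,v);return o+d*(z-o[2])/d[2]
def proj(name,P):
    i=r.camera_info(name);K=np.array(i["K"]);T=np.array(i["cam_to_world"])
    c=T[:3,:3].T@(np.array(P)-T[:3,3]);q=K@[c[0],-c[1],-c[2]];return q[:2]/q[2]
E
python3 - <<'E'
from h import *
for n in("scene","top"):
    im=r.camera(n);cv2.imwrite(f"pics/{n}0.png",im[:,:,::-1]);i=r.camera_info(n);print(n,[k for k in i],np.round(i["cam_to_world"],3).tolist(),np.round(i["K"],1).tolist())
s=r.sense();print(s["time_s"],s["ee_pos"],np.round(s["tcp_rot"],3).tolist(),r.grasp_offset)
E
```

```text
scene ['K', 'cam_to_world'] [[0.879, 0.282, -0.385, 0.216], [-0.477, 0.54, -0.693, -0.635], [0.013, 0.793, 0.609, 0.652], [0.0, 0.0, 0.0, 1.0]] [[464.8, 0.0, 319.4], [0.0, 464.8, 238.1], [0.0, 0.0, 1.0]]
top ['K', 'cam_to_world'] [[0.002, 0.997, -0.078, 0.496], [-1.0, 0.001, -0.011, 0.007], [-0.011, 0.078, 0.997, 1.016], [0.0, 0.0, 0.0, 1.0]] [[462.7, 0.0, 315.8], [0.0, 462.7, 230.4], [0.0, 0.0, 1.0]]
0.1 [0.22992741 0.63414501 0.22573127] [[0.94, -0.341, -0.0], [-0.341, -0.94, -0.001], [0.0, 0.001, -1.0]] 0.0188
```

View pics/scene0.png

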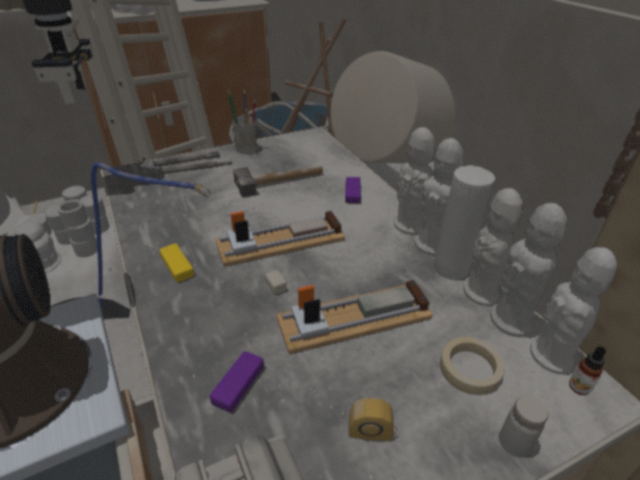

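View pics/top0.png

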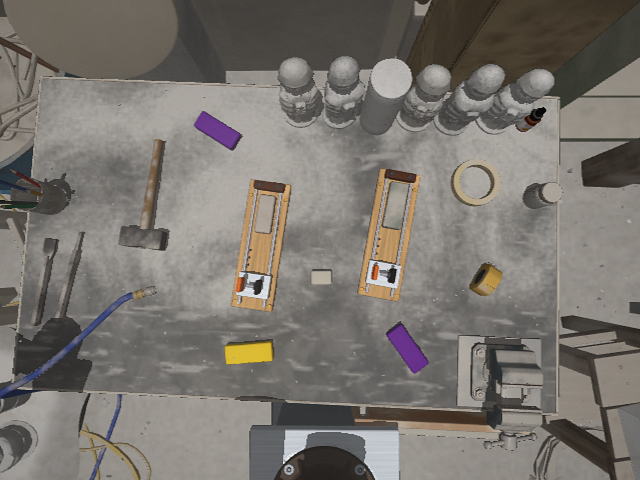

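The scene picture shows the near holder (stone 388,301; fin 312,312; tab 306,297) and the far holder (stone 310,227; fin 241,231; tab 237,219). The top picture shows the right holder (stone 397,204; tab 377,272; fin 391,275) and the left one (stone 265,213; tab 241,283).

Possible confusions with the green stone, by top pixel:
- stone at (397,204): larger and grey-green
- stone at (265,213): smaller and reddish
- purple blocks at (217,130) and (407,347)
- yellow block at (248,352)
- small pale block at (321,277)

I choose (397,204) in the right holder. Next I'll check it in a crop and measure.

```bash
python3 - <<'E'
from h import *
t=cv2.imread("pics/top0.png");s=cv2.imread("pics/scene0.png")
a=cv2.resize(t[160:310,350:430],None,fx=4,fy=4,interpolation=cv2.INTER_CUBIC)[:600]
b=cv2.resize(s[270:360,270:440],None,fx=2.8,fy=2.8,interpolation=cv2.INTER_CUBIC)
c=np.zeros((600,800,3),np.uint8);c[:600,:320]=a;c[:b.shape[0],322:322+b.shape[1]]=b
d=cv2.resize(t[160:310,225:305],None,fx=2.2,fy=2.2);c[265:265+d.shape[0],330:330+d.shape[1]]=d
cv2.imwrite("pics/crop.png",c)
h=cv2.cvtColor(t,cv2.COLOR_BGR2HSV)
m=cv2.inRange(h,(8,80,90),(25,255,255));m[:,:345]=0;m[:,430:]=0;m[:160]=0;m[305:]=0
m=cv2.morphologyEx(m,cv2.MORPH_CLOSE,np.ones((15,15)))
cn=max(cv2.findContours(m,0,2)[0],key=cv2.contourArea);R=cv2.minAreaRect(cn);bx=cv2.boxPoints(R)
W=np.array([onz("top",*p,.014) for p in bx]);print(R,np.round(W,3).tolist(),[np.linalg.norm(W[i]-W[i-1]).round(4) for i in range(4)])
for n,im,(x0,x1,y0,y1) in(("top",t,(360,410,255,295)),("scene",s,(285,335,280,330))):
    hh=cv2.cvtColor(im,cv2.COLOR_BGR2HSV)
    for nm,mm in(("tab",cv2.inRange(hh,(3,190,120),(13,255,255))),("fin",cv2.inRange(hh,(0,0,0),(180,255,45)))):
        z=np.zeros_like(mm);z[y0:y1,x0:x1]=mm[y0:y1,x0:x1]
        cc=cv2.findContours(z,0,2)[0];
        if cc:
            k=max(cc,key=cv2.contourArea);print(n,nm,cv2.contourArea(k),cv2.boundingRect(k),cv2.minAreaRect(k))
E
```

```text
((388.5285339355469, 234.50502014160156), (41.65055465698242, 128.13772583007812), 10.007978439331055) [[0.438, -0.07, 0.014], [0.712, -0.12, 0.014], [0.696, -0.21, 0.014], [0.423, -0.158, 0.014]] [np.float64(0.089), np.float64(0.2792), np.float64(0.0909), np.float64(0.2786)]
top tab 30.5 (372, 266, 6, 14) ((374.70269775390625, 272.2837829589844), (4.1099748611450195, 13.1519193649292), 9.462322235107422)
top fin 54.5 (388, 269, 8, 14) ((391.6462097167969, 275.3307800292969), (6.077702045440674, 13.395750999450684), 7.125016689300537)
scene tab 6.5 (300, 287, 13, 4) ((305.9058837890625, 288.07647705078125), (1.6269785165786743, 12.365036964416504), 77.47119140625)
scene fin 272.0 (304, 300, 16, 23) ((311.5, 311.0), (22.0, 15.0), 90.0)
```

View pics/crop.png

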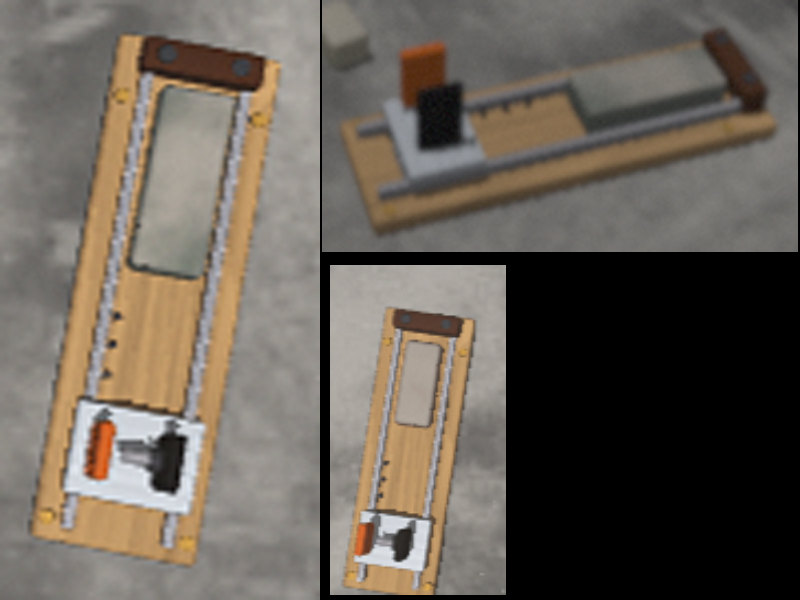

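The crop confirms it: the right holder has the larger grey-green stone, with the tab on the left (+y) and the fin on the right. Next I'll compute the grip pose and check it against the fin and tab pixels.

```bash
python3 - <<'E'
from h import *
c=np.array([.5673,-.1395]);a=np.arctan2(-.051,.2735);u=np.array([np.cos(a),np.sin(a)]);v=np.array([-u[1],u[0]])
g=c-.088*u;print("yaw",np.degrees(a),"g",g,"u",u)
for nm,px in(("fin",(391.65,275.33)),("tab",(374.7,272.28))):
    p=onz("top",*px,.086)[:2]-g;print(nm,"rel x,y",p@u,p@v)
for y in(-.018,.026):
  for x in(-.015,.015):
    P=[*(g+x*u+y*v),.086];print(y,x,proj("top",P).round(1),proj("scene",P).round(1))
# end block check, stone ends
for n,px in(("near end stone",(391.5,227.5)),("far end stone",(402,182))):
    p=onz("top",*px,.039)[:2]-c;print(n,p@u,p@v)
s=r.sense();R=s["tcp_rot"];g3=np.array([*g,.07])
y=np.degrees(np.arctan2(R[1,1],R[0,1]));print("tool y yaw",y,"want",np.degrees(a)+90,np.degrees(a)-90)
print("tcp",s["ee_pos"],"delta tool",R.T@(g3-s["ee_pos"]))
E
```

```text
yaw -10.56272639053748 g [ 0.48079118 -0.12336856] u [ 0.98305481 -0.18331187]
fin rel x,y 0.00042809923139295453 -0.010955184087868422
tab rel x,y 0.0001477837898185682 0.02332973024334497
-0.018 -0.015 [393.8 283.6] [303. 304.]
-0.018 0.015 [396.4 268.8] [319.9 300.2]
0.026 -0.015 [372.1 279.5] [296.  286.8]
0.026 0.015 [374.7 264.7] [312.3 283.3]
near end stone 0.012028417409374567 -0.00044718435885943164
far end stone 0.11198221603451032 -0.005628642680114906
tool y yaw -109.93178928336367 want 79.43727360946252 -100.56272639053748
tcp [0.22992741 0.63414501 0.22573127] delta tool [0.49405406 0.62638598 0.1567254 ]
```

Emit:
apply_moves(offset=[[0,0,0],[0,0,0],[26,40,0],[26,40,0],[26,40,0],[26,40,0],[26,40,0],[26,40,0],[26,40,0],[26,40,0],[26,40,0],[26,40,0]], roll=[-4.7,-4.7,0,0,0,0,0,0,0,0,0,0], grip=87.6)

```text
time_s: 1.1
ee_pos: [0.3895, 0.2475, 0.2266]
tcp_rot: [[0.983, -0.182, -0.0], [-0.182, -0.983, 0.0], [-0.0, -0.0, -1.0]]
wrist_force: [0.6, -0.2, 1.0]
grip_width: 0.999
gripper_force: 0.0
```

Emit:
apply_moves(offset=[[12,29,0],[12,29,0],[12,29,0],[12,29,0],[12,29,0],[12,29,0],[12,29,0],[12,29,0],[12,29,0],[12,29,0],[0,0,0],[0,0,0]], roll=[0,0,0,0,0,0,0,0,0,0,0,0])

```text
time_s: 2.1
ee_pos: [0.4542, -0.059, 0.2261]
tcp_rot: [[0.982, -0.186, -0.001], [-0.186, -0.982, -0.0], [-0.001, 0.0, -1.0]]
wrist_force: [0.2, 0.4, -0.8]
grip_width: 1.0
gripper_force: 0.0
```

```bash
cat >> h.py <<'E'
G=np.array([.48079118,-.12336856,.0512])
def rep():
    s=r.sense();R=np.array(s["tcp_rot"]);print("t",s["time_s"],"pos",np.round(s["ee_pos"],4),"to grip, tool mm",np.round(1000*R.T@(G-s["ee_pos"]),1),"y yaw",np.degrees(np.arctan2(R[1,1],R[0,1])).round(2),"F",np.round(s["wrist_force"],1),"w",s["grip_width"],"gf",s["gripper_force"])
E
python3 -c "from h import *;rep()"
```

```text
t 2.1 pos [ 0.4542 -0.059   0.2261] to grip, tool mm [ 38.3  58.3 174.9] y yaw -100.74 F [ 0.2  0.4 -0.8] w 1.0000114979431145 gf 0.0
```

Emit:
apply_moves(offset=[[19,29,0],[19,29,0],[0,0,20],[0,0,20],[0,0,20],[0,0,15],[0,0,0],[0,0,0]], roll=[0,0,0,0,0,0,0,0])

```text
time_s: 2.77
ee_pos: [0.4809, -0.1207, 0.1513]
tcp_rot: [[0.983, -0.182, -0.002], [-0.182, -0.983, -0.0], [-0.002, 0.001, -1.0]]
wrist_force: [0.6, 0.3, 0.2]
grip_width: 0.998
gripper_force: 0.0
```

```bash
python3 - <<'E'
from h import *
rep();s=r.camera("scene")[:,:,::-1];cv2.imwrite("pics/s1.png",cv2.resize(s[190:370,220:450],None,fx=3.2,fy=3.2,interpolation=cv2.INTER_CUBIC))
E
```

```text
t 2.7667 pos [ 0.4809 -0.1207  0.1513] to grip, tool mm [  0.5   2.6 100.1] y yaw -100.46 F [0.6 0.3 0.2] w 0.9983030281429968 gf 0.0
```

View pics/s1.png

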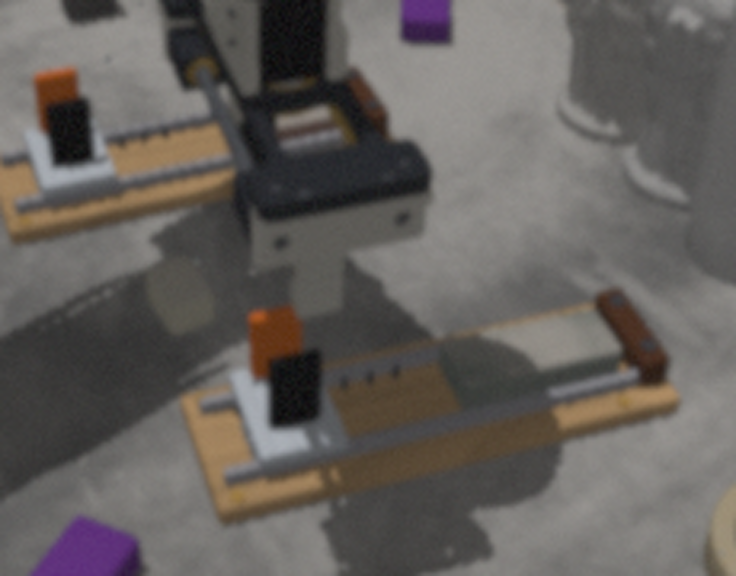

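The open gripper is over the right stop: the near finger tip is at crop (318,305), above and in front of the fin (295,385), with nothing in the way. I'll descend.

Emit:
apply_moves(offset=[[0,2,16],[0,0,16],[0,0,16],[0,0,16],[0,0,16],[0,0,12],[0,0,8],[0,0,0],[0,0,0]], roll=[0,0,0,0,0,0,0,0,0])

```text
time_s: 3.57
ee_pos: [0.4815, -0.1232, 0.0523]
tcp_rot: [[0.983, -0.182, 0.001], [-0.182, -0.983, -0.0], [0.001, -0.0, -1.0]]
wrist_force: [-0.4, -0.5, -0.2]
grip_width: 1.0
gripper_force: 0.0
```

```bash
python3 - <<'E'
from h import *
rep();s=r.camera("scene")[:,:,::-1];cv2.imwrite("pics/s2.png",cv2.resize(s[230:370,250:450],None,fx=3.5,fy=3.5,interpolation=cv2.INTER_CUBIC))
E
```

```text
t 3.5667 pos [ 0.4815 -0.1232  0.0523] to grip, tool mm [-0.7  0.3  1.1] y yaw -100.49 F [-0.4 -0.5 -0.2] w 0.999585152720034 gf 0.0
```

View pics/s2.png

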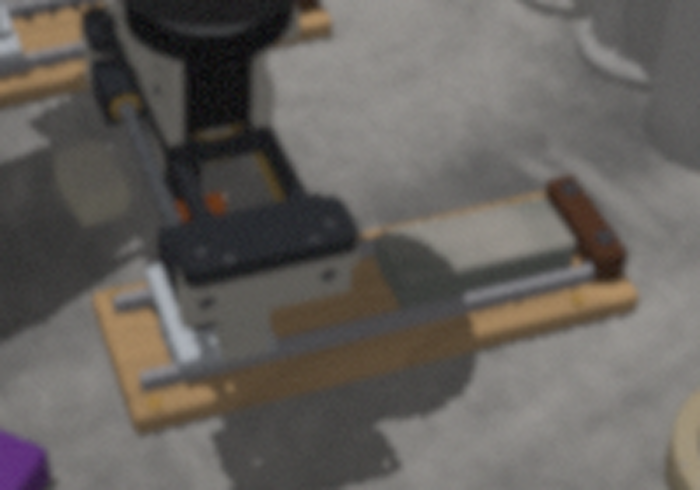

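The fingers straddle the stop, with the near finger at crop (245,330) outside the fin and the tab visible at (205,205) between them. I'll close the gripper.

Emit:
apply_moves(offset=[[0,0,0],[0,0,0],[0,0,0],[0,0,0],[0,0,0],[0,0,0],[0,0,0],[0,0,0],[0,0,0],[0,0,0],[0,0,0],[0,0,0]], roll=[0,0,0,0,0,0,0,0,0,0,0,0], grip=30)

```text
time_s: 4.62
ee_pos: [0.4806, -0.125, 0.0518]
tcp_rot: [[0.983, -0.183, -0.001], [-0.183, -0.983, -0.002], [-0.0, 0.002, -1.0]]
wrist_force: [0.3, -11.3, 0.9]
grip_width: 0.4
gripper_force: 30.0
```

```bash
python3 -c "from h import *;rep();print(87.6*r.sense()['grip_width'])"
```

```text
t 4.6167 pos [ 0.4806 -0.125   0.0518] to grip, tool mm [-0.1 -1.6  0.6] y yaw -100.53 F [  0.3 -11.3   0.9] w 0.3999367374431204 gf 30.0371190905571
35.03445820001735
```

The opening is 35 mm, so the tab is fully squeezed. I'll relieve the side load by 1.5 mm and start sliding.

Emit:
apply_moves(offset=[[0,1.5,0],[2,0,0],[4,0,0],[5,0,0],[5,0,0],[5,0,0],[5,0,0],[5,0,0],[5,0,0],[4,0,0],[0,0,0],[0,0,0]], roll=[0,0,0,0,0,0,0,0,0,0,0,0])

```text
time_s: 5.62
ee_pos: [0.5211, -0.1327, 0.0518]
tcp_rot: [[0.983, -0.182, 0.001], [-0.182, -0.983, -0.001], [0.001, 0.001, -1.0]]
wrist_force: [-0.8, -4.9, 4.8]
grip_width: 0.402
gripper_force: 30.0
```

```bash
python3 -c "from h import *;rep()"
```

```text
t 5.6167 pos [ 0.5211 -0.1327  0.0518] to grip, tool mm [-41.4  -1.8   0.5] y yaw -100.51 F [-0.8 -4.9  4.8] w 0.4024432176493088 gf 30.049090683460236
```

Emit:
apply_moves(offset=[[3,0,0],[5,0,0],[5,0,0],[5,0,0],[5,0,0],[4,0,0],[4,0,0],[3,0,0],[2,0,0],[0,0,0],[0,0,0]], roll=[0,0,0,0,0,0,0,0,0,0,0])

```text
time_s: 6.53
ee_pos: [0.5556, -0.1391, 0.0517]
tcp_rot: [[0.983, -0.183, -0.001], [-0.183, -0.983, -0.0], [-0.0, 0.0, -1.0]]
wrist_force: [-3.2, -2.9, 6.1]
grip_width: 0.402
gripper_force: 30.1
```

```bash
python3 -c "from h import *;rep()"
```

```text
t 6.5333 pos [ 0.5556 -0.1391  0.0517] to grip, tool mm [-76.5  -1.8   0.6] y yaw -100.53 F [-3.2 -2.9  6.1] w 0.40178010358922767 gf 30.057686269283295
```

Emit:
apply_moves(offset=[[1,0,0],[1,0,0],[1,0,0],[0,0,0],[0,0,0]], roll=[0,0,0,0,0])

```text
time_s: 6.95
ee_pos: [0.5583, -0.1396, 0.0517]
tcp_rot: [[0.983, -0.183, -0.001], [-0.183, -0.983, -0.0], [-0.001, 0.001, -1.0]]
wrist_force: [-3.4, -3.9, 7.4]
grip_width: 0.396
gripper_force: 30.1
```

```bash
python3 -c "from h import *;rep()"
```

```text
t 6.95 pos [ 0.5583 -0.1396  0.0517] to grip, tool mm [-79.2  -1.8   0.6] y yaw -100.53 F [-3.4 -3.9  7.4] w 0.39579702251186777 gf 30.059735476970673
```

Emit:
apply_moves(offset=[[1,0,0],[0.5,0,0],[0,0,0],[0,0,0]], roll=[0,0,0,0])

```text
time_s: 7.28
ee_pos: [0.5595, -0.1398, 0.0518]
tcp_rot: [[0.983, -0.183, -0.001], [-0.183, -0.983, -0.0], [-0.001, 0.001, -1.0]]
wrist_force: [-4.8, -2.9, 9.7]
grip_width: 0.4
gripper_force: 30.1
```

```bash
python3 -c "from h import *;rep()"
```

```text
t 7.2833 pos [ 0.5595 -0.1398  0.0518] to grip, tool mm [-80.4  -1.8   0.7] y yaw -100.53 F [-4.8 -2.9  9.7] w 0.4000690538486208 gf 30.0623881816864
```

Force is rising at about 80 mm of travel, so the stone is snug. I'll release and lift.

Emit:
apply_moves(offset=[[0,0,0],[0,0,0],[0,0,0],[0,0,0],[0,0,0],[0,0,0],[0,0,0],[0,0,0],[0,0,0]], roll=[0,0,0,0,0,0,0,0,0], grip=87.6)

```text
time_s: 8.03
ee_pos: [0.5598, -0.1397, 0.0515]
tcp_rot: [[0.983, -0.183, -0.0], [-0.183, -0.983, -0.0], [-0.0, 0.0, -1.0]]
wrist_force: [0.0, 0.6, -0.8]
grip_width: 0.981
gripper_force: 0.0
```

Emit:
apply_moves(offset=[[0,0,-5],[0,0,-15],[0,0,-25],[0,0,-25],[0,0,-25],[0,0,-25],[-35,0,0],[-35,0,0],[-30,0,0],[0,0,0],[0,0,0]], roll=[0,0,0,0,0,0,0,0,0,0,0])

```text
time_s: 8.95
ee_pos: [0.4605, -0.1212, 0.1727]
tcp_rot: [[0.983, -0.182, 0.002], [-0.182, -0.983, 0.0], [0.002, -0.001, -1.0]]
wrist_force: [0.9, -1.1, 0.1]
grip_width: 0.999
gripper_force: 0.0
```

```bash
python3 - <<'E'
from h import *
rep();s=r.camera("scene")[:,:,::-1];t=r.camera("top")[:,:,::-1]
c=np.zeros((600,800,3),np.uint8);a=cv2.resize(s[240:360,270:440],(476,336),interpolation=cv2.INTER_CUBIC);c[:336,:476]=a
b=cv2.resize(t[160:310,350:430],(320,600),interpolation=cv2.INTER_CUBIC);c[:,480:]=b;cv2.imwrite("pics/e.png",c)
E
```

```text
t 8.95 pos [ 0.4605 -0.1212  0.1727] to grip, tool mm [ 20.1  -1.5 121.6] y yaw -100.49 F [ 0.9 -1.1  0.1] w 0.9990787923369072 gf 0.0
```

View pics/e.png

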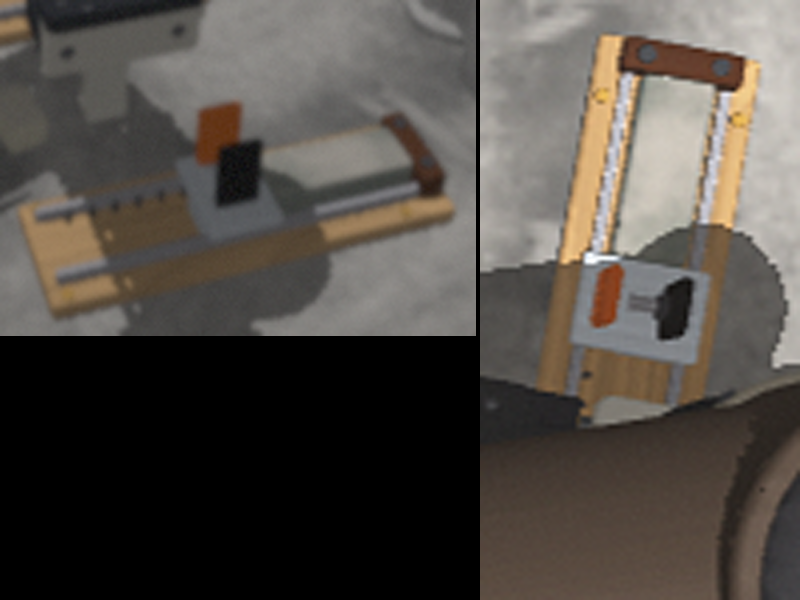

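The stone fills the space between the end block (683,62) and the stop (640,308). The tab at (605,295) has sprung back out, with the same tab-to-fin spacing as at the start. Handing in.

```bash
python3 -c "from workcell import r;print(r.job_done())"
```

```text
the job is handed in; nothing more can be done
None
```

I squeezed the tab, slid the green holder's stop about 80 mm until the stone was snug against the end block, then released it. In the last pictures the tab had sprung back out. I never touched the other holder, and I handed the job in at about 9 s; no verdict came back.

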